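# Turn the shoe-care carousel until the tin dish faces front

## Task

Push the rim posts of the shoe-care turntable round, either way, until the small open enamelled dish stands at the front, squarely in line behind the brass pointer on the fixed foot, and leave it at rest there. Push the turntable only: do not push, grip or lift the four things standing in its seats, and leave the things lying around the carousel where they are.

Things in the scene. Friction and masses are not known exactly. Their poses are not given: they have to be found in the camera images.
- foot: Fixed wooden foot under the turntable, 200 mm across, 22 mm high; a tongue 30 mm wide sticks out from under the disc at the front and carries a small brass diamond-shaped pointer (its middle 186 mm from the axis, top 16 mm above the shelf). Origin at shelf height on the turning axis, z up; the pointer (front) lies along its -x axis. Place and turn (up to 30 degrees) differ from run to run.
- turntable (a joint): Turntable angle (rad), 0 at the start of every run wherever it stands, growing anticlockwise seen from above. It turns either way without a stop, against a small friction (0.07 N m, half a newton at a post); pushed at hand speed and let go, it stops almost at once and stays.
- hub (a point): Centre of the turntable's top face, on the turning axis, 40 mm above the shelf; its axes turn with the turntable. The turntable is an ash disc 320 mm across, 16 mm thick (24 to 40 mm above the shelf), with a brass boss 32 mm across and 26 mm high in the middle.
- post0 (a point): Foot of one of eight like upright wooden posts, made to be pushed, firmly fixed on the disc's top near the rim, 148 mm from the axis, at 22.5, 67.5, 112.5 ... 337.5 degrees anticlockwise from the hub point's x axis (this one at 22.5). Each is 12 mm thick with a 15 mm ball on top, 52 mm high (top 92 mm above the shelf); the gap between neighbours is 100 mm.
- seat0 (a point): Centre of a shallow round seat in the turntable's top, 75 mm from the hub, at the point hub's +x axis; the seat has a raised ring 4 mm high, 84 mm inside and 93 mm outside, and holds one of the four round things.
- seat1 (a point): Centre of a shallow round seat in the turntable's top, 75 mm from the hub, at the point hub's +y axis; the seat has a raised ring 4 mm high, 84 mm inside and 93 mm outside, and holds one of the four round things.
- seat2 (a point): Centre of a shallow round seat in the turntable's top, 75 mm from the hub, at the point hub's -x axis; the seat has a raised ring 4 mm high, 84 mm inside and 93 mm outside, and holds one of the four round things.
- seat3 (a point): Centre of a shallow round seat in the turntable's top, 75 mm from the hub, at the point hub's -y axis; the seat has a raised ring 4 mm high, 84 mm inside and 93 mm outside, and holds one of the four round things.
- dish: Small enamelled tin dish, off-white, open and empty: straight wall 81 mm across, 26 mm high, the only hollow thing on the turntable. Loose in one of the four seats (a different one from run to run). Origin at the centre of its underside, 40 mm above the shelf; z up.
- tin: Closed flat metal polish tin, 81 mm across and 26 mm high, loose in a seat. Origin at the centre of its underside, z up.
- brush: Round bristle brush standing on its bristles, wooden back with a knob, 81 mm across and 53 mm high, loose in a seat. Origin at the centre of its underside, z up.
- jar: Amber jar of shoe cream with a black lid, 81 mm across and 46 mm high, loose in a seat. Origin at the centre of its underside, z up.
- shoetree_a: Lacquered mahogany shoe tree lying left of the carousel, about 285 mm long (along its x), 74 mm wide and high. Origin underneath, near its middle.
- shoetree_b: The other shoe tree of the pair, the same size, further left. Origin underneath, near its middle.
- shoehorn: Long tortoiseshell-effect plastic shoehorn lying beyond the carousel, 390 mm long (along its x), about 45 mm wide, 12 mm high. Origin underneath, near its middle.
- stretcher: Chrome shoe stretcher with a turning key, lying right of the carousel, 255 mm long (along its x), 66 mm wide, 45 mm high. Origin underneath, near its middle.
Not all that is in view belongs to the job. There is more than one size of the brush; the job needs the middle-sized.

How it is judged (in metres and radians):
At the end, for the whole second after the job is handed in: Dish centre within 12 mm sideways of the line from the turning axis through the brass pointer (about 9 degrees), on the pointer's side; turntable at rest (under 0.03 rad/s); dish, tin, brush and jar each upright (0.1 rad), within 8 mm of a seat's centre and not raised by 6 mm (x of dish in the frame of foot below -0.06 m and y of dish in the frame of foot between -0.012 and 0.012 m and velocity of joint turntable between -0.03 and 0.03 rad/s and (horizontal distance between dish and seat0 below 0.008 m or horizontal distance between dish and seat1 below 0.008 m or horizontal distance between dish and seat2 below 0.008 m or horizontal distance between dish and seat3 below 0.008 m) and (horizontal distance between tin and seat0 below 0.008 m or horizontal distance between tin and seat1 below 0.008 m or horizontal distance between tin and seat2 below 0.008 m or horizontal distance between tin and seat3 below 0.008 m) and (horizontal distance between brush and seat0 below 0.008 m or horizontal distance between brush and seat1 below 0.008 m or horizontal distance between brush and seat2 below 0.008 m or horizontal distance between brush and seat3 below 0.008 m) and (horizontal distance between jar and seat0 below 0.008 m or horizontal distance between jar and seat1 below 0.008 m or horizontal distance between jar and seat2 below 0.008 m or horizontal distance between jar and seat3 below 0.008 m) and angle between each of dish, tin, brush, jar's own z axis and vertical below 0.1 rad and height (world z) of each of dish, tin, brush, jar below 0.046 m); the robot touches nothing.
It fails at once if a thing standing on the turntable is lifted (15 mm) (height (world z) of any of dish, tin, brush, jar above 0.055 m).
It fails at once if the robot pushes or takes hold of one of the four things on the turntable (more than 1.5 N) (contact force between any of the fingers, the arm and dish above 1.5 N or contact force between any of the fingers, the arm and tin above 1.5 N or contact force between any of the fingers, the arm and brush above 1.5 N or contact force between any of the fingers, the arm and jar above 1.5 N).
It fails at once if one of the things lying around the carousel is moved by more than 20 mm (distance of any of shoetree_a, shoetree_b, shoehorn, stretcher from where it was at the start of the episode above 0.02 m).
It also fails if it takes over 67 s, if anything falls off the work surface, if the arm or the gripper's body presses on something with over 40 N, if the wrist force passes 120 N, or if a joint passes its speed limit or range.

## Robot

A 7-joint arm with a two-finger parallel gripper is mounted at the origin on the work surface. World frame = base frame: x ahead of the robot, y to its left, z up, the work surface at z = 0. Lengths are in m, angles in degrees, forces in N, time in s.
With the tool pointing down it reaches from about 0.425 to 0.875 m from the base axis. Payload 4.7 kg.
Tool frame: the origin (TCP) lies on the centre line of the jaws, within the pads' length; the fingertips stand 8 mm ahead of it and the grasp point (between the pads) lies 11 mm behind it; z points along the fingers, x is the direction in which the jaws open and shut, and the axes are right-handed (so a half turn about z gives the same grasp; the last joint's range is limited). The gripper opens to 87 mm and grips with 3 to 60 N. Pads are 19 mm wide; open, the fingers measure 117 mm over their backs; the gripper's body (75 mm by 190 mm) begins 51 mm behind the grasp point.
Start: joints at [69.907, 18.392, -4.016, 83.108, 1.295, 78.541, -3.26], TCP at [0.232, -0.607, 0.231] pointing down, gripper open.
Joint ranges: [-163.93, 163.93], [-17.29, 119.83], [-79.2, 71.16], [3.27, 140.29], [-89.18, 269.18], [5.43, 117.66], [-154.24, 154.24]. Speed limits (degrees/s): [147.25, 147.25, 180, 180, 180, 180, 180].

## Interface

Orientations are given as [roll, pitch, yaw] about the fixed x, y, z axes, in that order (R = Rz(yaw) Ry(pitch) Rx(roll)).
In Python, from cell import telemetry, read_camera, get_calibration, sign_off gives the robot as it stands. The module is installed in compiled form; this text tells all that it offers.
- The arm moves only by the tool carry_out, never from a script. Its arguments are lists of equal length, an entry for each row: "translation": the shift along the tool's x, y, z in cm, a list of three; "turn": the turn about the tool's z in rad; "gripper": the opening, from 0 (shut) to 1 (fully open). In form: {"translation": [[dx, dy, dz], ...], "turn": [turn, ...], "gripper": [gripper, ...]}. A call has 1 to 5 rows; each row is the pose to reach, as a shift and turn from the pose commanded when the call began, along the tool's axes at that moment; what a row does not reach only later rows make up. A row lasts 1/8 s, in which the tool goes at most 62.5 mm and 10.7 degrees, less where a joint would pass 70% of its speed; a pose out of reach is approached as far as the arm can. A call with a gripper value outside its range is refused whole. The fingers move at their own pace and stop on an object; "squeeze" is the grip in N (left out, the last holds). Time passes only in rows, so rows that repeat a pose let the fingers close. It gives the time, the measured TCP pose, the force and the opening at its end, in the units of the state.
- telemetry.get_obs(): the state, without advancing time (a new reading comes with each control period).
- read_camera(name): name is "scene" or "top" or "wrist"; returns the picture (420x560x3 uint8, red, green, blue); there is no depth.
- get_calibration(name): a dict with "fx", "fy", "cx", "cy" (pixels), "R" (3x3) and "t" (3): a world point X has camera coordinates R X + t. Camera axes: x right, y down, z forward; pixel columns grow to the right and rows downward; lengths in m; the calibration is good to about 2 mm. A picture is of the moment at which its call begins: read the wrist's pose just before it. get_calibration takes no time and is no camera call; for the wrist camera it gives the pose at the moment of the call.
- sign_off(): hands the job in, once; it reports no verdict.
The state is a dict: "time_s": time; "qpos": joint angles; "joint_velocities": joint speeds; "effort": joint torques, N m; "tool_pos": TCP position; "tool_rot": TCP orientation; "force": force on the tool from outside, world axes, zero at the start; "wrist_torque": the same for the moment, N m; "grip_width": finger opening in m.
Only numpy, scipy, OpenCV 4.12 (cv2) and the standard library are available. Lean on these libraries where they do the work, as an engineer would, in place of code of your own. Each camera call takes 0.05 s, during which the arm holds its last target.

## Working session

There is one attempt and no reset: what is moved stays moved. The work goes in short steps, Python scripts to look and compute and a tool call to move; the robot and the scene stay as the last step left them, time stands still between calls to the robot, and variables do not carry over. Pictures are saved under pics/ and viewed, and the job is handed in when it is done.

Besides the shell and the picture viewer there is one more tool, called as name(argument=value, ...), one argument or row to a line, values as JSON. carry_out: Moves the arm, as the interface text tells. Its arguments: {"type":"object","properties":{"translation":{"type":"array","items":{"type":"array","items":{"type":"number"}}},"turn":{"type":"array","items":{"type":"number"}},"gripper":{"type":"array","items":{"type":"number"}},"squeeze":{"type":"number"}},"required":["translation","turn","gripper"]}

```bash
mkdir -p pics
python3 - <<'E'
from cell import *
import cv2
for n in("scene","top"):
    cv2.imwrite(f"pics/{n}0.png",read_camera(n)[...,::-1]); 
    c=get_calibration(n); print(n,c)
o=telemetry.get_obs(); print(o)
E
```

```text
scene {'fx': 513.5923993692564, 'fy': 513.5923993692564, 'cx': 276.57814667580516, 'cy': 206.44149687449251, 'R': array([[-0.89913368,  0.43765662,  0.00391295],
       [ 0.2735323 ,  0.56888656, -0.77559536],
       [-0.34167047, -0.69629359, -0.63121829]]), 't': array([ 0.44291874, -0.13117478,  2.04771258])}
top {'fx': 526.9951163370457, 'fy': 526.9951163370457, 'cx': 279.157054142869, 'cy': 208.87008460969795, 'R': array([[-0.05920558, -0.9982285 , -0.00587954],
       [-0.97813451,  0.0591881 , -0.19937313],
       [ 0.19936794, -0.00605302, -0.97990601]]), 't': array([0.04359609, 0.48030471, 1.48419431])}
{'time_s': 0.1, 'qpos': array([69.90546593, 18.43447608, -4.01729864, 83.16597455,  1.29581662,
       78.54103242, -3.25917481]), 'joint_velocities': array([-1.06003058e-02, -1.36479056e-01,  1.19763060e-01, -1.67193284e-01,
       -7.96388645e-02,  3.66546321e-05,  1.17027766e-02]), 'effort': array([-1.14880149e-04, -4.92574453e+01, -4.05749604e-01, -3.13399172e+01,
       -6.42355392e-02,  3.94365995e-02,  8.11435962e-05]), 'tool_pos': array([ 0.23170651, -0.60679892,  0.22959191]), 'tool_rot': array([ 1.79994387e+02,  9.62006538e-02, -6.90932540e+01]), 'force': array([ 0.30609285, -0.07713778, -0.06171046]), 'wrist_torque': array([-0.02945499, -0.02884961, -0.03164669]), 'grip_width': 0.08680819502236298}
```

View pics/top0.png

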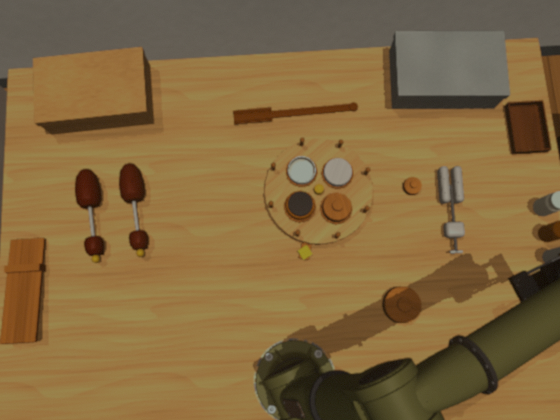

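View pics/scene0.png

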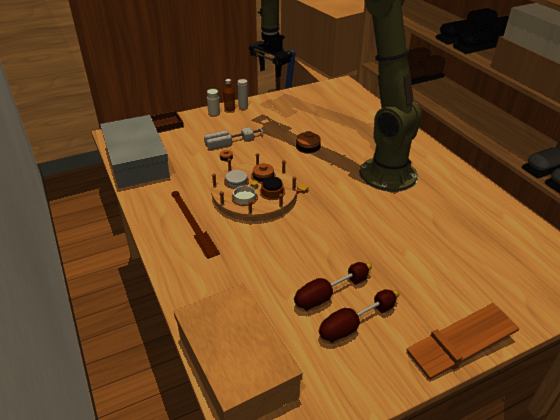

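The top view shows the disc around (319,190), with the pointer at (305,252). The pale things are at (302,170), which looks hollow, and (338,172). Next I'll zoom in and measure.

```bash
cat > h.py <<'E'
import numpy as np, cv2
from cell import *
def ray(n,u,v,z):
    c=get_calibration(n);R=c['R'];t=c['t'];C=-R.T@t
    d=R.T@np.array([(u-c['cx'])/c['fx'],(v-c['cy'])/c['fy'],1]);return C+d*(z-C[2])/d[2]
def proj(n,X):
    c=get_calibration(n);p=c['R']@np.array(X)+c['t'];return c['fx']*p[0]/p[2]+c['cx'],c['fy']*p[1]/p[2]+c['cy']
E
python3 - <<'E'
from h import *
a=cv2.imread("pics/top0.png")[125:265,250:390]; b=cv2.imread("pics/scene0.png")[145:225,200:320]
cv2.imwrite("pics/z0.png",np.hstack([cv2.resize(a,(450,450),interpolation=3),cv2.resize(b,(345,450*1),interpolation=3)]))
im=cv2.imread("pics/top0.png");h=cv2.cvtColor(im,cv2.COLOR_BGR2HSV)
def blob(m,lo):
    n,l,s,c=cv2.connectedComponentsWithStats(m)
    for i in range(1,n):
        if s[i,4]>=lo:print(s[i],c[i])
print('yellow');y=cv2.inRange(h,(24,180,110),(33,255,255));y[:125]=0;y[265:]=0;y[:,:250]=0;y[:,390:]=0;blob(y,15)
print('pale');y=cv2.inRange(h,(0,0,110),(180,75,255));y[:125]=0;y[265:]=0;y[:,:250]=0;y[:,390:]=0;blob(y,40)
print(ray('top',305,252,.016),ray('top',319,189,.066))
for u,v in((302,170),(338,172),(300,205),(337,207)):print(ray('top',u,v,.066))
for u,v in((303,140),(340,143),(368,169),(366,209),(338,235),(297,233),(270,205),(273,166)):print(ray('top',u,v,.085))
print(h[170,302],h[172,338])
E
```

```text
yellow
[298 246  14  13 107] [304.44859813 252.00934579]
pale
[288 156  28  27 568] [301.19366197 169.73591549]
[324 158  28  27 587] [337.62521295 171.07155026]
[ 0.35573077 -0.05316057  0.016     ] [ 0.53012952 -0.1037219   0.066     ]
[ 0.58998855 -0.05847006  0.066     ]
[ 0.57758163 -0.16274389  0.066     ]
[ 0.48621403 -0.04564701  0.066     ]
[ 0.47392359 -0.15139682  0.066     ]
[ 0.67489353 -0.06646596  0.085     ]
[ 0.65917435 -0.17326887  0.085     ]
[ 0.57611035 -0.24723582  0.085     ]
[ 0.45938045 -0.23068579  0.085     ]
[ 0.38991626 -0.14544597  0.085     ]
[ 0.40250037 -0.03094366  0.085     ]
[0.48740236 0.04033711 0.085     ]
[0.6017185 0.025283  0.085    ]
[ 45  19 158] [ 20  37 151]
```

View pics/z0.png

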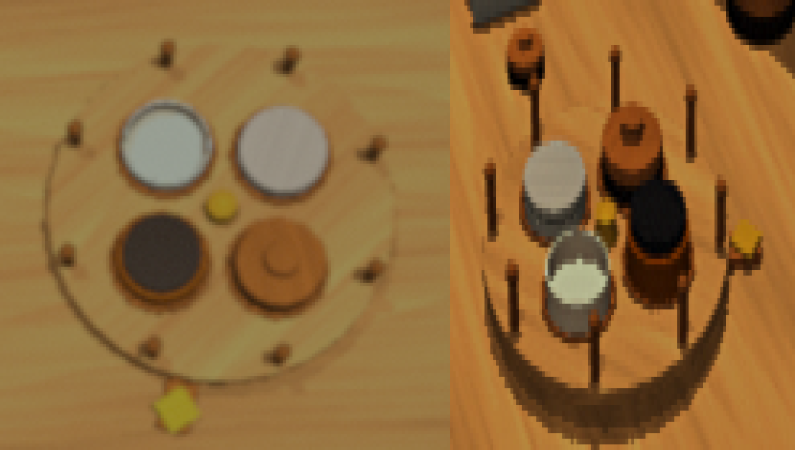

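Hollow dish is at about (0.590,-0.057), which puts it at +38°. The hub from the mean of the posts is (0.531,-0.104), and the pointer is at 163.8° and 0.183 m out (0.186 expected). The table therefore needs about +126° anticlockwise. One post can be pushed all the way, from -75° to about +51°, with the finger trailing behind it. First I'll go above the gap at -92°.

carry_out(
  translation=[
    [-2.3,-4.0,0],
    [-4.5,-8.0,0],
    [-6.8,-12.0,0],
    [-9.1,-16.0,0],
    [-11.3,-20.0,0],
  ],
  turn=[0.04,0.08,0.12,0.16,0.2],
  gripper=[0,0,0,0,0],
  squeeze=10,
)

```text
time_s: 0.72
tool_pos: [0.3791, -0.4288, 0.2302]
tool_rot: [180.0, 0.0, -80.6]
force: [0.2, 0.3, -0.7]
grip_width: 0.0451
```

carry_out(
  translation=[
    [-3.0,-3.5,0],
    [-6.0,-7.0,0],
    [-9.0,-10.5,0],
    [-12.0,-14.0,0],
    [-15.1,-17.4,0],
  ],
  turn=[0.04,0.08,0.12,0.16,0.2],
  gripper=[0,0,0,0,0],
)

```text
time_s: 1.35
tool_pos: [0.5258, -0.2516, 0.2301]
tool_rot: [180.0, 0.0, -92.1]
force: [0.1, -0.1, 0.8]
grip_width: 0.0018
```

carry_out(
  translation=[
    [0,0,0],
    [0,0,0],
  ],
  turn=[0,0],
  gripper=[0,0],
)

```text
time_s: 1.6
tool_pos: [0.5247, -0.2534, 0.2301]
tool_rot: [179.9, -0.0, -92.0]
force: [-1.0, -0.4, 0.2]
grip_width: 0.0004
```

Run:
```python
from h import *
o=telemetry.get_obs();print(o['tool_pos'],o['tool_rot'],o['force'],o['grip_width'],o['qpos'])
w=read_camera('wrist')[...,::-1].copy(); t=o['tool_pos']
for p,c in (((.531+.148*np.cos(np.radians(a)),-.1036+.148*np.sin(np.radians(a)),.085),(0,0,255)) for a in (15.3,-29.7,-74.7,-119.7)):
    u,v=proj('wrist',p); print(u,v); cv2.circle(w,(int(u),int(v)),4,c,1)
u,v=proj('wrist',(t[0],t[1],.05));print(u,v)
cv2.imwrite('pics/w1.png',w); cv2.imwrite('pics/s1.png',cv2.resize(read_camera('scene')[140:240,190:330,::-1],(800,571)))
```

```text
[ 0.52465989 -0.25338463  0.23005664] [ 1.79925906e+02 -2.59213071e-02 -9.20150828e+01] [-1.01144219 -0.38303939  0.18220028] 0.00042930056275307913 [ 39.76778763  11.25885712 -19.03914393  92.53659274   3.79944979
  76.89552172 -71.81233414]
58.15616751867017 46.03378112075981
184.3507269345976 58.17768803062529
265.216745732208 154.89252694871905
257.0037909479968 260.0881766476232
274.254768780828 192.28565719125274
```

View pics/w1.png

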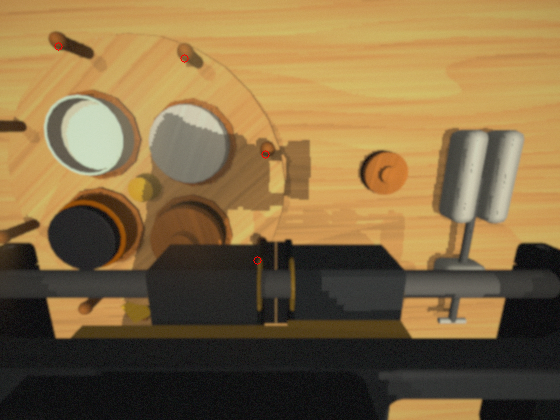

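View pics/s1.png

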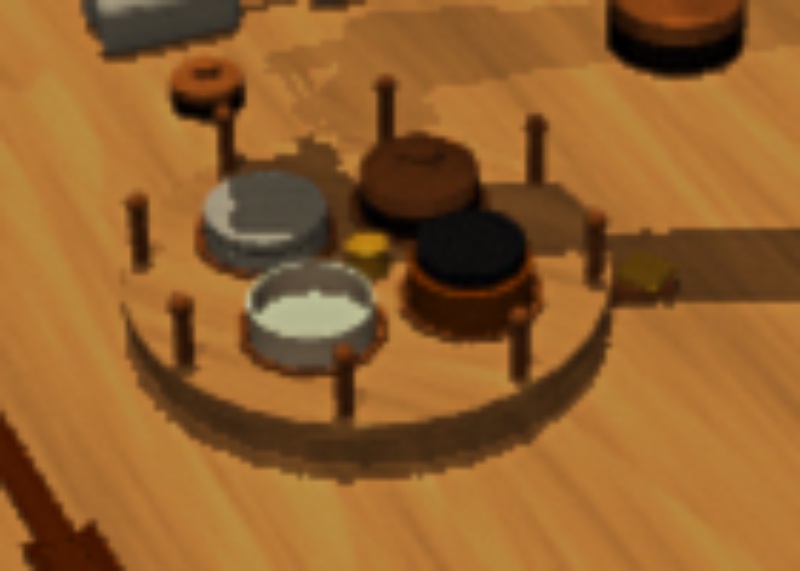

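The wrist view confirms the posts, with predictions within about 5 px of the balls. The fingers sit over the free gap between the -75° post at (266,150) and the one behind it. The hollow dish is at (92,133). I'll descend now.

carry_out(
  translation=[
    [0,0,4],
    [0,0,8],
    [0,0,12],
    [0,0,15],
    [0,0,16.8],
  ],
  turn=[0,0,0,0,0],
  gripper=[0,0,0,0,0],
)

```text
time_s: 2.33
tool_pos: [0.5236, -0.254, 0.0608]
tool_rot: [179.9, 0.0, -92.2]
force: [0.8, 0.3, -0.5]
grip_width: 0.0005
```

carry_out(
  translation=[
    [0,-0.5,0],
    [0,-1.0,0],
    [-0.05,-1.5,0],
    [-0.1,-2.0,0],
    [-0.2,-2.4,0],
  ],
  turn=[-0.03,-0.06,-0.1,-0.13,-0.16],
  gripper=[0,0,0,0,0],
)

```text
time_s: 2.95
tool_pos: [0.5499, -0.2517, 0.063]
tool_rot: [-180.0, -0.0, -82.7]
force: [-0.1, -0.3, 0.1]
grip_width: 0.0002
```

carry_out(
  translation=[
    [-0.06,-1.3,0],
    [-0.23,-2.6,0],
    [-0.5,-3.85,0],
    [-0.9,-5.1,0],
    [-1.4,-6.3,0],
  ],
  turn=[-0.087,-0.175,-0.262,-0.349,-0.436],
  gripper=[0,0,0,0,0],
)

```text
time_s: 3.58
tool_pos: [0.6104, -0.2305, 0.0626]
tool_rot: [180.0, -0.0, -57.7]
force: [-0.4, -0.6, -0.1]
grip_width: 0.0008
```

Run:
```python
from h import *
o=telemetry.get_obs();d=o['tool_pos']-[.531,-.1036,0];print(o['tool_pos'],o['tool_rot'],o['force'],np.hypot(*d[:2]),np.degrees(np.arctan2(d[1],d[0])))
cv2.imwrite('pics/s2.png',np.hstack([cv2.resize(read_camera('scene')[140:240,190:330,::-1],(400,286)),cv2.resize(read_camera('top')[135:235,260:400,::-1],(400,286))]))
```

```text
[ 0.61040968 -0.23054634  0.0625874 ] [ 1.79961969e+02 -4.00592854e-02 -5.76802301e+01] [-0.36965428 -0.57376859 -0.11999806] 0.1497373417946753 -57.97248278233004
```

View pics/s2.png

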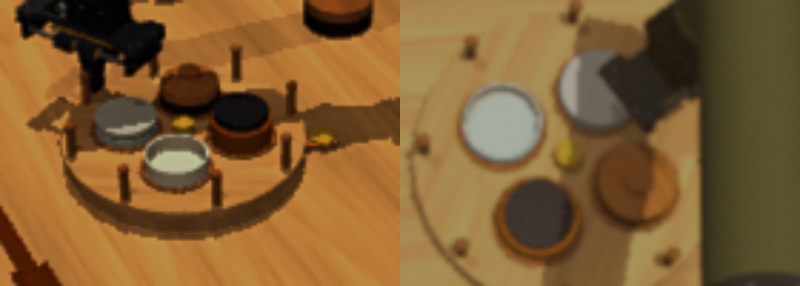

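The table is turning with the push and nothing on it is disturbed, so I'll continue along the arc.

carry_out(
  translation=[
    [-0.06,-1.3,0],
    [-0.23,-2.6,0],
    [-0.5,-3.85,0],
    [-0.9,-5.1,0],
    [-1.4,-6.3,0],
  ],
  turn=[-0.087,-0.175,-0.262,-0.349,-0.436],
  gripper=[0,0,0,0,0],
)

```text
time_s: 4.3
tool_pos: [0.656, -0.1857, 0.0626]
tool_rot: [179.9, -0.1, -32.9]
force: [0.7, -1.8, 0.0]
grip_width: 0.0003
```

carry_out(
  translation=[
    [-0.06,-1.3,0],
    [-0.23,-2.6,0],
    [-0.5,-3.85,0],
    [-0.9,-5.1,0],
    [-1.4,-6.3,0],
  ],
  turn=[-0.087,-0.175,-0.262,-0.349,-0.436],
  gripper=[0,0,0,0,0],
)

```text
time_s: 4.92
tool_pos: [0.6786, -0.1248, 0.0627]
tool_rot: [179.9, -0.0, -7.9]
force: [0.7, -0.5, 1.3]
grip_width: 0.0005
```

Run:
```python
from h import *
o=telemetry.get_obs();d=o['tool_pos']-[.531,-.1036,0];print(o['tool_pos'],o['tool_rot'],o['force'],np.hypot(*d[:2]),np.degrees(np.arctan2(d[1],d[0])))
cv2.imwrite('pics/s3.png',np.hstack([cv2.resize(read_camera('scene')[140:240,190:330,::-1],(400,286)),cv2.resize(read_camera('top')[135:265,230:400,::-1],(400,306))[:286]]))
```

```text
[ 0.67855773 -0.12479643  0.0626528 ] [ 1.79940939e+02 -3.59989185e-02 -7.86113382e+00] [ 0.7285324  -0.46558437  1.26369802] 0.14907237059816594 -8.174524075896308
```

View pics/s3.png

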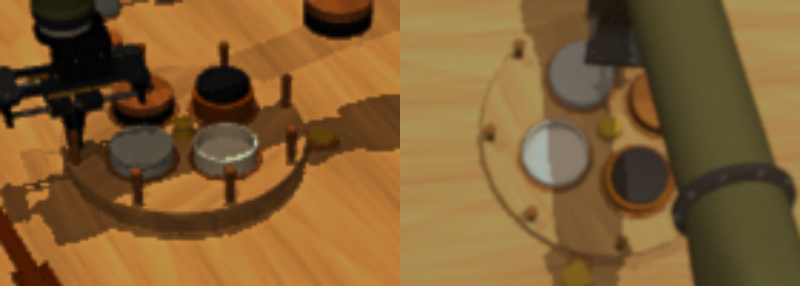

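carry_out(
  translation=[
    [-0.06,-1.3,0],
    [-0.23,-2.6,0],
    [-0.5,-3.85,0],
    [-0.9,-5.1,0],
    [-1.4,-6.3,0],
  ],
  turn=[-0.087,-0.175,-0.262,-0.349,-0.436],
  gripper=[0,0,0,0,0],
)

```text
time_s: 5.65
tool_pos: [0.6728, -0.0611, 0.0623]
tool_rot: [179.9, 0.1, 17.0]
force: [0.8, -0.7, 0.1]
grip_width: 0.0003
```

carry_out(
  translation=[
    [-0.06,-1.3,0],
    [-0.23,-2.6,0],
    [-0.5,-3.85,0],
    [-0.75,-4.6,0],
  ],
  turn=[-0.087,-0.175,-0.262,-0.314],
  gripper=[0,0,0,0],
)

```text
time_s: 6.15
tool_pos: [0.652, -0.0186, 0.0624]
tool_rot: [180.0, 0.1, 35.0]
force: [1.7, -0.3, -0.3]
grip_width: 0.0007
```

Run:
```python
from h import *
o=telemetry.get_obs();d=o['tool_pos']-[.531,-.1036,0];print(o['tool_pos'],o['tool_rot'],o['force'],np.hypot(*d[:2]),np.degrees(np.arctan2(d[1],d[0])))
a=read_camera('top')[...,::-1].copy();b=read_camera('scene')[...,::-1].copy()
cv2.imwrite('pics/top4.png',a);cv2.imwrite('pics/scene4.png',b)
cv2.imwrite('pics/s4.png',np.hstack([cv2.resize(b[140:240,190:330],(400,286)),cv2.resize(a[135:265,230:400],(400,306))[:286]]))
```

```text
[ 0.65203687 -0.01864264  0.06241797] [1.79974065e+02 5.33940951e-02 3.50112399e+01] [ 1.6754339  -0.29726388 -0.34789382] 0.14787724093976268 35.06551882499417
```

View pics/s4.png

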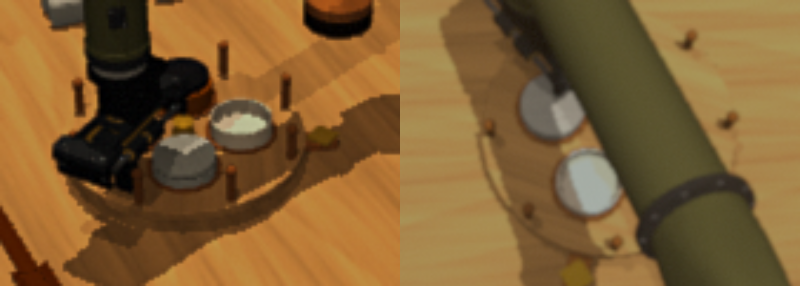

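Run:
```python
from h import *
H=np.array([.531,-.1036])
for x,y in((489,126),(528,210),(615,242),(689,40),(730,120)):
    p=ray('top',230+(x-400)/2.353,135+y/2.353,.085)[:2]-H; a=np.degrees(np.arctan2(p[1],p[0]));print('post',np.hypot(*p),a,(a-163.8-22.5)%45)
im=cv2.imread('pics/top4.png')
p=ray('top',230+(589-400)/2.353,135+182/2.353,.066)[:2]-H;print('dish',p,np.degrees(np.arctan2(p[1],p[0])))
```

```text
post 0.1475476085530295 88.13610394048195 36.836103940481934
post 0.1470791264167724 133.61454988004272 37.314549880042705
post 0.1464239254715003 177.91189813694112 36.61189813694111
post 0.1437208582088073 -46.643148244029504 37.056851755970484
post 0.14547340729244126 -92.15735337889414 36.54264662110586
dish [-0.0680782   0.02983641] 156.33375759804517
```

Five posts agree that 8° remain, and the dish itself says 7.5°.

carry_out(
  translation=[
    [-0.02,-0.7,0],
    [-0.06,-1.3,0],
    [-0.11,-1.8,0],
    [-0.14,-2.05,0],
    [-0.14,-2.05,0],
  ],
  turn=[-0.047,-0.09,-0.12,-0.14,-0.14],
  gripper=[0,0,0,0,0],
)

```text
time_s: 6.88
tool_pos: [0.6395, -0.0017, 0.0626]
tool_rot: [-180.0, -0.0, 43.1]
force: [-0.3, 0.5, 0.6]
grip_width: 0.0003
```

carry_out(
  translation=[
    [0,0.4,0],
    [0,1.0,0],
    [0,1.5,0],
    [0,1.5,0],
  ],
  turn=[0,0,0,0],
  gripper=[0,0,0,0],
)

```text
time_s: 7.38
tool_pos: [0.6503, -0.0137, 0.0624]
tool_rot: [180.0, 0.0, 43.0]
force: [-0.0, -0.3, -0.6]
grip_width: 0.0004
```

carry_out(
  translation=[
    [0,0,-3],
    [0,0,-7],
    [0,0,-12],
    [0,0,-17],
    [0,0,-17],
  ],
  turn=[0,0,0,0,0],
  gripper=[0,0,0,0,0],
)

```text
time_s: 8.0
tool_pos: [0.6522, -0.0118, 0.2376]
tool_rot: [179.7, -0.3, 43.1]
force: [-0.4, 0.3, -0.6]
grip_width: 0.0003
```

Run:
```python
from h import *
o=telemetry.get_obs();print(o['tool_pos'],o['tool_rot'],o['force'])
a=read_camera('top')[...,::-1].copy();b=read_camera('scene')[...,::-1].copy()
cv2.imwrite('pics/top5.png',a);cv2.imwrite('pics/scene5.png',b)
cv2.imwrite('pics/s5.png',np.hstack([cv2.resize(b[140:240,190:330],(400,286)),cv2.resize(a[135:265,230:400],(400,306))[:286]]))
```

```text
[ 0.65217037 -0.01184916  0.23756931] [179.67608012  -0.34012633  43.10718146] [-0.38103669  0.3458826  -0.56625808]
```

View pics/s5.png

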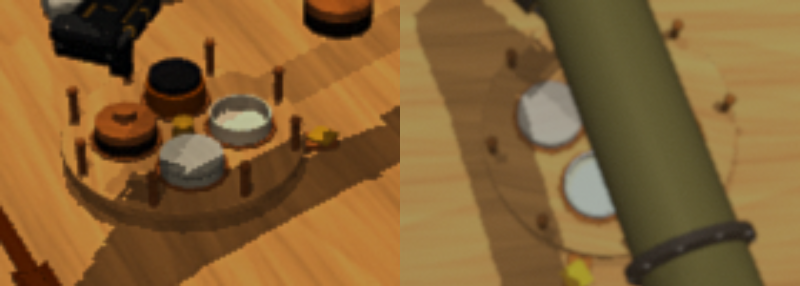

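The arm still blocks the top view, so I'll move it aside and check properly.

carry_out(
  translation=[
    [-3.5,2.2,0],
    [-7,4.5,0],
    [-10.5,6.8,0],
    [-14,9,0],
    [-17.5,11.2,0],
  ],
  turn=[0,0,0,0,0],
  gripper=[0,0,0,0,0],
)

```text
time_s: 8.72
tool_pos: [0.5971, -0.2155, 0.2303]
tool_rot: [-179.8, 0.1, 43.1]
force: [-0.1, -0.3, 0.2]
grip_width: 0.0004
```

carry_out(
  translation=[
    [-3.5,2.2,0],
    [-7,4.5,0],
    [-10.5,6.8,0],
    [-14,9,0],
    [-17.5,11.2,0],
  ],
  turn=[0,0,0,0,0],
  gripper=[0,0,0,0,0],
)

```text
time_s: 9.35
tool_pos: [0.5459, -0.4165, 0.2301]
tool_rot: [-179.8, 0.0, 43.1]
force: [-0.2, 0.1, -0.6]
grip_width: 0.0004
```

Run:
```python
from h import *
o=telemetry.get_obs();print(o['time_s'],o['tool_pos'])
a=read_camera('top')[...,::-1].copy();b=read_camera('scene')[...,::-1].copy()
cv2.imwrite('pics/top6.png',a);cv2.imwrite('pics/scene6.png',b)
cv2.imwrite('pics/s6.png',np.hstack([cv2.resize(b[140:240,190:330],(400,400)),cv2.resize(a[130:260,250:380],(400,400),interpolation=3)]))
```

```text
9.35 [ 0.54589782 -0.41652617  0.23011391]
```

View pics/s6.png

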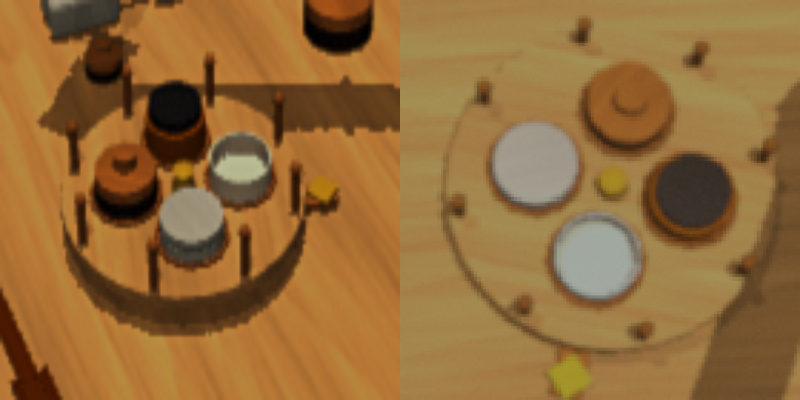

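Run:
```python
from h import *
f=lambda x,y,z:ray('top',250+(x-400)/400*130-.3,130+y/400*130-.3,z)[:2]
P=np.array([f(*p,.085) for p in((584,24),(700,46),(769,146),(746,265),(643,329),(523,302),(456,203),(484,88))])
H=P.mean(0);print(H,np.hypot(*(P-H).T))
ptr=f(570,376,.016);ax=ptr-H;print(np.hypot(*ax));ax/=np.hypot(*ax)
for n,p,z in(('dish',(597,257),.066),('tin',(535,164),.066),('brush',(630,98),.09),('jar',(694,190),.086)):
    q=f(*p,z)-H;print(n,np.hypot(*q),'along',q@ax,'side',q[0]*ax[1]-q[1]*ax[0])
a=np.degrees(np.arctan2(*(P-H).T[::-1]))-np.degrees(np.arctan2(ax[1],ax[0]))-22.5
print((a+22.5)%45-22.5)
h=cv2.cvtColor(cv2.imread('pics/top6.png'),cv2.COLOR_BGR2HSV)
y=cv2.inRange(h,(24,180,90),(33,255,255));y[:240]=0;y[265:]=0;y[:,:280]=0;y[:,330:]=0
m=cv2.moments(y,True);p2=ray('top',m['m10']/m['m00'],m['m01']/m['m00'],.016);print(ptr,p2)
hb=f(611,180,.066);print('boss',hb)
```

```text
[ 0.53382804 -0.10254724] [0.14846803 0.14996826 0.14817003 0.14852288 0.14784751 0.14714539
 0.14855865 0.14616647]
0.18456123114816084
dish 0.07650794516502989 along 0.07649615930009518 side -0.0013428647399053098
tin 0.07353691625557664 along 0.0011276837802378474 side 0.07352826926884298
brush 0.07368583973122989 along -0.07367804585148158 side -0.001071697906815567
jar 0.07634642280263314 along -0.0003227293307055054 side -0.07634574068366566
[-0.50370921  0.61221101 -0.0197896  -0.90892485 -0.56153746 -0.25351059
  0.37815273 -0.08004642]
[ 0.35603213 -0.053035  ] [ 0.35571461 -0.05159978  0.016     ]
boss [ 0.5326332  -0.10180379]
```

```bash
python3 -c "
from cell import *
print(sign_off())"
```

```text
the job is handed in; nothing more can be done
None
```

I pushed one rim post about 126° anticlockwise with the closed fingers, and the dish now stands at the front behind the brass pointer. I then backed off, lifted clear, moved the arm aside and handed the job in; `sign_off` reports no verdict.

- **Dish position:** in the last top view the dish centre is about 1 mm off the axis–pointer line (limit 12 mm), on the pointer's side and 76 mm from the hub. All eight posts agree with that alignment to within 1°.
- **Things on the turntable:** the dish, tin, brush and jar all look upright, and measure within about 2 mm of their seat centres. Measured wrist forces stayed under about 2 N.
- **Arm:** the gripper was at z = 0.23 m, clear of everything. The turntable was let go about 2 s before the last picture.
- **Disagreements:** the measured pointer distance was 183–185 mm against the given 186 mm, and the hub estimate shifted about 3 mm between two views; both are small against the limit.
- **Not checked:** I did not re-measure the shoe trees, shoehorn and stretcher afterwards. The fingers only went down inside the carousel's rim, and otherwise stayed at 0.23 m.

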